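# Hold the lamp house gate open for a lamp change

### The arm

A 6-joint arm with a two-finger parallel gripper is mounted at the origin on the work surface. World frame = base frame: x ahead of the robot, y to its left, z up, the work surface at z = 0. Lengths are in mm, angles in rad, forces in N, time in s.
With the tool pointing down it reaches from about 350 to 875 mm from the base axis. Payload 4.2 kg.
Tool frame: the origin (TCP) lies between the finger pads; the fingertips stand 25 mm ahead of it and the grasp point (between the pads) lies 6 mm ahead of it; z points along the fingers, y is the line along which they close (so a half turn about z gives the same grasp; the last joint's range is limited). The gripper opens to 85 mm and grips with 20 to 120 N. Pads are 22 mm wide; open, the fingers measure 114 mm over their backs; the gripper's body (76 mm by 85 mm) begins 54 mm behind the grasp point. The pads swing forward as they close: fully open they stand 13 mm farther back than shut.
Start: joints at [-0.957, 0.385, 0.008, 0, -1.194, -0.259], TCP at [217.141, -586.045, 226.812] pointing down, gripper open.
Joint ranges: [-3.14, 3.14], [-1.21, 2.06], [-1.07, 1.41], [-3.16, 2.05], [-2.99, -0.16], [-3.1, 3.1]. Speed limits (rad/s): [2.79, 2.79, 3.14, 3.14, 3.14, 3.14].

### API

Orientations are given as a unit quaternion [x, y, z, w].
In Python, from bench import read_state, imaging, workorder, nets gives the robot as it stands.
- The arm moves only by the tool apply_moves, never from a script. Its argument "rows" is a list of rows, each an object with "hand": the opening, from -1 (shut) to 1 (fully open); "delta_pos": the shift along the tool's x, y, z in mm, a list of three; "yaw": the turn about the tool's z in rad. A call has 1 to 12 rows; each row is the pose to reach, as a shift and turn from the pose commanded when the call began, along the tool's axes at that moment; what a row does not reach only later rows make up. A row lasts 1/12 s, in which the tool goes at most 41.7 mm and 7.16 degrees, less where a joint would pass 70% of its speed; a pose out of reach is approached as far as the arm can. A call with a gripper value outside its range is refused whole. The fingers move at their own pace and stop on an object; the grip force is fixed at half the most. Time passes only in rows, so rows that repeat a pose let the fingers close. It gives the time, the measured TCP pose, the force, the opening and the grip force at its end, in the units of the state.
- read_state(): the state, without advancing time (a new reading comes with each control period).
- imaging.get_image(name): name is "scene" or "top" or "wrist"; returns a dict with "pixels" (384x512x3 uint8, red, green, blue), "fx", "fy", "cx", "cy" (pixels), "dist" ([k1, k2, p1, p2, k3] as OpenCV has them; the pictures are not rectified), "xyz" and "rotation" of the camera in the world. Camera axes: x right, y down, z forward; pixel columns grow to the right and rows downward; lengths in mm; the calibration is good to about 2 mm. A picture is of the moment at which its call begins. There is no depth.
- workorder.job_done(): hands the job in; it is judged then, once.
Trained networks look in the newest picture that a camera, given by its name, has taken for a name from the list of things; names that differ only in an ending like _2 or _b are one class to them, and where a whole thing is asked for, a point or a joint stands for the part that bears it (a point fixed in the world has none). Each returns a list of dicts, best first, with "score" (0 to 1); they miss things now and then, are a little off and sometimes report something else, mostly with a low value. They report only what shows in the picture. A call takes as long as a camera call.
- nets.find_in(camera, query): "location" ([row, column] in pixels, amid what is visible of it).
- nets.pinpoint(camera, query): "location" ([row, column] in pixels: a listed point, or the origin of a listed thing).
The state is a dict: "clock": time; "joints": joint angles; "joint_vel": joint speeds; "joint_efforts": joint torques, N m; "position": TCP position; "ee_rot": TCP orientation; "contact_force": force on the tool from outside, world axes, zero at the start; "wrist_torque": the same for the moment, N m; "gripper_width": finger opening in mm; "grasp_force": force on a finger pad.
Only numpy, scipy, OpenCV 4.12 (cv2) and the standard library are available. Lean on these libraries where they do the work, as an engineer would, in place of code of your own. Each camera call takes 0.05 s, during which the arm holds its last target. There are 200 camera calls.

### The job

The microscope's lamp has to be changed, so open its lamp house. Lift the pull pin out of its stand and put it down through the eye on the gate until its collar rests on the eye; then pinch the catch nearer the gate's hinge fully shut between the fingers, thumb piece against lug, and after it the catch nearer the free edge in the same way. Then swing the gate out by the pin, past its detent, until it stands about square to the front, and finish while still gripping the pin firmly and holding the gate wide open there (it springs back if let go); leave the specimens, bottle and eyepiece where they are.

Things in the scene. Friction and masses are not known exactly. Their poses are not given: they have to be found in the camera images.
- lamp_house: cream metal box fixed to the bench, 160 (x) x 190 (y) x 130 mm high; origin at the centre of its underside, front (the gate's side) to its local -x, roof at z = 130 mm. The gate covers the front, hinged at the +y end. Two catches stand on the roof 55 mm behind the front edge; a low plate with a sprung ball (the detent) lies before the hinge end
- gate_hinge (a point): point on the gate's vertical hinge axis, 135 mm above the bench (lamp house local x -85, y +75 mm)
- gate_eye (a point): centre of the upper mouth of the eye: a vertical 14 mm through-hole in an aluminium block 30 x 30 x 22 mm on the outer face of the gate near its free edge. Mouth 135 mm above the bench (5 mm above the roof). With the gate shut it lies at lamp house local x -105, y -70 mm; it moves on a circle of 146 mm about the hinge
- lamp_gate (a joint): angle of the gate, rad: 0 = shut, grows as the free edge swings out to the lamp house's -x side (clockwise from above), stop at 1.7. A weak spring (0.25 N m/rad) closes it; the detent is felt from about 0.45 to 0.75 and takes 6 to 9 N at the eye
- catch_a (a joint): slide of the catch nearer the hinge, m: 0 or up to 0.002 at the start = hooked over the gate's stud, 0.013 = fully squeezed towards its lug (local -y of the lamp house). The stud is free from about 0.010 on. Friction about 3 N, no spring: it stays where it is left
- lug_a: fixed steel lug of the catch nearer the hinge: an upright block 24 (x) x 10 (y) x 32 mm high on the roof, axes as the lamp house; origin at the centre of its underside, on the roof. The thumb piece stands on its +y side
- thumb_a: sliding black thumb piece of the catch nearer the hinge: upright block 24 (x) x 12 (y) mm, top 34 mm above the roof; origin mid-block at roof height, axes as the lamp house. At joint 0 its origin is 26 mm to the +y side of its lug's (37 mm over both outer faces), squeezed 13 mm (24 mm over both). A hook arm 10 mm high runs from its foot to the front edge
- catch_b (a joint): slide of the catch nearer the free edge, m: 0 or up to 0.002 at the start = hooked over the gate's stud, 0.013 = fully squeezed towards its lug (local -y of the lamp house). The stud is free from about 0.010 on. Friction about 3 N, no spring: it stays where it is left
- lug_b: fixed steel lug of the catch nearer the free edge: an upright block 24 (x) x 10 (y) x 32 mm high on the roof, axes as the lamp house; origin at the centre of its underside, on the roof. The thumb piece stands on its +y side
- thumb_b: sliding black thumb piece of the catch nearer the free edge: upright block 24 (x) x 12 (y) mm, top 34 mm above the roof; origin mid-block at roof height, axes as the lamp house. At joint 0 its origin is 26 mm to the +y side of its lug's (37 mm over both outer faces), squeezed 13 mm (24 mm over both). A hook arm 10 mm high runs from its foot to the front edge
- pull_pin: loose pin, 92 mm long, about 80 g, upright (+z up); origin at the tip of its steel shaft. Shaft 10 mm across and 36 mm long, its last 10 mm tapering to 5 mm; then a steel collar 22 mm across and 6 mm thick; then a black round grip 16 mm across and 50 mm long (42 to 92 mm above the tip)
- pin_seat (a point): point on the pin's axis at the underside of the collar, 36 mm above the tip; meets gate_eye when the pin is fully in
- pin_stand: grey metal block 70 x 70 x 40 mm fixed to the bench with a hole in its top in which the pin stands, collar resting on the top; origin at the centre of its underside
- mount_1: bystander: round mounted metal specimen 32 mm across, 18 mm high, loose; origin under its centre
- mount_2: bystander: a second specimen like it
- dropper: bystander: small amber bottle 44 mm across, 85 mm high, loose; origin under its centre
- eyepiece: bystander: black microscope eyepiece 36 mm across, 60 mm high, standing loose on its wider end; origin under its centre

How it is judged (in metres and radians):
On the way, in this order (a step that is already met when the one before it is completed fails the run):
1. the pin is through the eye, its collar on the eye (horizontal distance between pin_seat and gate_eye below 0.007 m and z of pin_seat in the frame of gate_eye between -0.01 and 0.006 m and angle between pull_pin's own z axis and vertical below 0.2 rad), for 0.2 s.
2. the catch nearer the hinge is squeezed home between the fingers (value of joint catch_a above 0.01 m and contact force between the fingers and lug_a above 1 N and contact force between the fingers and thumb_a above 1 N), for 0.1 s.
3. the catch nearer the free edge is squeezed home between the fingers (value of joint catch_b above 0.01 m and contact force between the fingers and lug_b above 1 N and contact force between the fingers and thumb_b above 1 N), for 0.1 s.
4. the gate is swung past its detent by the pin (value of joint lamp_gate above 0.8 rad and contact force between the fingers and pull_pin above 8 N and horizontal distance between pin_seat and gate_eye below 0.008 m and z of pin_seat in the frame of gate_eye between -0.01 and 0.015 m and angle between pull_pin's own z axis and vertical below 0.25 rad), for 0.1 s.
At the end, for the whole second after the job is handed in: the gate stands still, open by more than 1.2 rad (69 degrees), held by the fingers' grip on the pin (over 8 N), the pin still in the eye (within 8 mm sideways, lifted less than 15 mm, tilted less than 0.25 rad), both catches still squeezed back (over 9 mm) (value of joint lamp_gate between 1.2 and 1.71 rad and velocity of joint lamp_gate between -0.1 and 0.1 rad/s and horizontal distance between pin_seat and gate_eye below 0.008 m and z of pin_seat in the frame of gate_eye between -0.01 and 0.015 m and angle between pull_pin's own z axis and vertical below 0.25 rad and contact force between the fingers and pull_pin above 8 N and value of joint each of catch_a, catch_b above 0.009 m); the arm keeps its last pose, push and grip.
It fails at once if the catch nearer the free edge is released before the one nearer the hinge (value of joint catch_b above 0.006 m and value of joint catch_a below 0.007 m).
It fails at once if a bystander is moved more than 30 mm (distance of any of mount_1, mount_2, dropper, eyepiece from where it was at the start of the episode above 0.03 m).
It also fails if it takes over 62 s, if anything falls off the work surface, if the arm or the gripper's body presses on something with over 40 N, if the wrist force passes 120 N, or if a joint passes its speed limit or range.

## Working session

There is one attempt and no reset: what is moved stays moved. The work goes in short steps, Python scripts to look and compute and a tool call to move; the robot and the scene stay as the last step left them, time stands still between calls to the robot, and variables do not carry over. Pictures are saved under pics/ and viewed, at most 10 in all, crops included, and the job is handed in when it is done.

Besides the shell and the picture viewer there is one more tool, called after "Call:" as a command line: name --argument value ..., lists and objects as JSON in quotes. apply_moves: Moves the arm, as the interface text tells. Its arguments: {"type":"object","properties":{"rows":{"type":"array"}},"required":["rows"]}

```bash
mkdir -p pics; ls; cat > h.py <<'E'
import numpy as np, cv2
from bench import read_state, imaging, workorder, nets
def cam(n):
    return imaging.get_image(n)
def ray(im,rc):
    K=np.array([[im["fx"],0,im["cx"]],[0,im["fy"],im["cy"]],[0,0,1.]])
    p=cv2.undistortPoints(np.array([[[rc[1],rc[0]]]],float),K,np.array(im["dist"],float))[0,0]
    return np.array(im["xyz"],float), np.array(im["rotation"],float).reshape(3,3)@np.array([p[0],p[1],1.])
def atz(im,rc,z):
    o,d=ray(im,rc); return o+d*(z-o[2])/d[2]
def tri(obs):
    A=np.zeros((3,3));b=np.zeros(3);L=[]
    for im,rc in obs:
        o,d=ray(im,rc);d=d/np.linalg.norm(d);P=np.eye(3)-np.outer(d,d);A+=P;b+=P@o;L.append((o,P))
    x=np.linalg.solve(A,b); return x,[np.linalg.norm(P@(x-o)) for o,P in L]
def proj(im,X):
    R=np.array(im["rotation"],float).reshape(3,3);t=-R.T@np.array(im["xyz"],float)
    K=np.array([[im["fx"],0,im["cx"]],[0,im["fy"],im["cy"]],[0,0,1.]])
    return cv2.projectPoints(np.atleast_2d(np.array(X,float)),cv2.Rodrigues(R.T)[0],t,K,np.array(im["dist"],float))[0][:,0,::-1]
E
python3 - <<'E'
from h import *
np.set_printoptions(precision=1,suppress=True)
print(read_state())
for c in ["scene","top"]:
    im=cam(c); cv2.imwrite(f"pics/{c}0.png",im["pixels"][:,:,::-1])
    print(c,im["xyz"],np.array(im["rotation"]).round(2).tolist())
    for q in ["lamp_house","gate_hinge","gate_eye","lug_a","thumb_a","pull_pin","pin_seat","pin_stand","mount_1","dropper","eyepiece"]:
        print(q,[(round(d["score"],2),np.round(d["location"],1).tolist()) for d in nets.pinpoint(c,q)[:4]])
E
```

```text
pics
{'clock': 0.0, 'joints': array([-1. ,  0.4,  0. , -0. , -1.2, -0.3]), 'joint_vel': array([ 0., -0.,  0.,  0.,  0., -0.]), 'joint_efforts': array([ -0. , -39.2,  18.8,   4.2,  -0. ,  -0. ]), 'position': array([ 216.9, -585.5,  225.7]), 'ee_rot': array([-0.2,  1. ,  0. , -0. ]), 'contact_force': array([ 0. , -0.4,  0.1]), 'wrist_torque': array([ 0.1, -0. , -0. ]), 'grasp_force': 0.0, 'gripper_width': 85.38420502287542}
scene [1031.   506.6  919.6] [0.31, 0.89, -0.31, -0.11]
lamp_house [(0.89, [237.1, 237.1])]
gate_hinge [(0.58, [203.1, 287.7])]
gate_eye [(0.6, [167.1, 248.6]), (0.25, [185.8, 228.5]), (0.23, [328.1, 337.4])]
lug_a [(0.42, [210.6, 255.1]), (0.42, [190.1, 226.3])]
thumb_a [(0.7, [192.3, 239.0]), (0.66, [218.3, 260.8])]
pull_pin [(0.51, [120.8, 225.5])]
pin_seat [(0.66, [273.0, 396.4]), (0.48, [110.3, 223.8])]
pin_stand [(0.68, [121.7, 226.1]), (0.46, [328.9, 340.1])]
mount_1 [(0.72, [270.9, 395.4]), (0.47, [328.2, 340.0])]
dropper [(0.56, [175.6, 177.5])]
eyepiece [(0.82, [305.0, 385.9])]
top [ 419.   -11.5 1122.6] [-0.7, 0.71, -0.05, 0.06]
lamp_house [(0.8, [160.8, 242.8])]
gate_hinge [(0.74, [157.4, 253.9]), (0.7, [182.1, 217.8])]
gate_eye [(0.77, [182.6, 271.1])]
lug_a [(0.63, [239.7, 379.5]), (0.48, [158.6, 229.4]), (0.39, [153.3, 263.1])]
thumb_a [(0.5, [157.9, 219.8]), (0.38, [153.7, 251.9]), (0.19, [158.9, 226.6])]
pull_pin [(0.6, [237.2, 378.2])]
pin_seat [(0.53, [240.2, 379.5])]
pin_stand [(0.86, [239.3, 374.9])]
mount_1 [(0.62, [242.0, 139.9]), (0.6, [174.8, 131.4])]
dropper [(0.65, [151.1, 339.2])]
eyepiece [(0.54, [236.0, 377.5]), (0.5, [214.4, 120.7])]
```

```bash
sed -i 's/np.array(im\["rotation"\],float).reshape(3,3)/Rot.from_quat(im["rotation"]).as_matrix()/; 1a from scipy.spatial.transform import Rotation as Rot' h.py
python3 - <<'E'
from h import *
a=cv2.imread("pics/scene0.png")[80:360,150:430];b=cv2.imread("pics/top0.png")[110:300,100:410]
cv2.imwrite("pics/v1.png",cv2.resize(a,None,fx=2.1,fy=2.1,interpolation=2)); cv2.imwrite("pics/v2.png",cv2.resize(b,None,fx=2.5,fy=2.5,interpolation=2))
np.set_printoptions(precision=1,suppress=True)
s=cam("scene");t=cam("top")
for n,p,q in [("eye",(167.1,248.6),(182.6,271.1)),("hinge",(203.1,287.7),(182.1,217.8)),("luga",(210.6,255.1),(158.6,229.4)),("lugb",(190.1,226.3),(153.3,263.1)),
 ("tha",(218.3,260.8),(157.9,219.8)),("thb",(192.3,239),(153.7,251.9)),("seat",(110.3,223.8),(240.2,379.5)),("house",(237.1,237.1),(160.8,242.8))]:
    x,r=tri([(s,p),(t,q)]); print(n,x,np.array(r))
for n,q,z in [("eye",(182.6,271.1),135),("hinge",(182.1,217.8),135),("luga",(158.6,229.4),130),("lugb",(153.3,263.1),130),("tha",(157.9,219.8),130),("thb",(153.7,251.9),130),("house",(160.8,242.8),0),("stand",(239.3,374.9),0),("seat",(240.2,379.5),40),("m",(242,139.9),0),("m",(174.8,131.4),0),("drop",(151,339),0),("ep",(214.4,120.7),0)]:
    print(n,"top",atz(t,q,z))
E
```

```text
eye [594.1 -52.5 136.4] [0.3 0.3]
hinge [595.   90.8 137.6] [4.6 4.6]
luga [662.2  57.7 127.3] [1.1 1.1]
lugb [676.8 -34.1 124.4] [0.8 0.8]
tha [665.1  83.2 126.9] [0.8 0.8]
thb [668.2  -0.9 143.8] [3.8 3.8]
seat [ 446.6 -360.2   36.8] [7.6 7.6]
house [689.   24.   -4.6] [2. 2.]
eye top [594.1 -52.4 135. ]
hinge top [598.5  87.6 135. ]
luga top [662.4  56.7 130. ]
lugb top [674.8 -33.4 130. ]
tha top [664.9  82.3 130. ]
thb top [674.4  -3.5 130. ]
house top [686.5  25.3   0. ]
stand top [ 444.9 -353.     0. ]
seat top [ 441.3 -353.4   40. ]
m top [450.1 330.2   0. ]
m top [651.  360.9   0. ]
drop top [ 709.8 -264.2    0. ]
ep top [532.3 389.3   0. ]
```

View pics/v1.png

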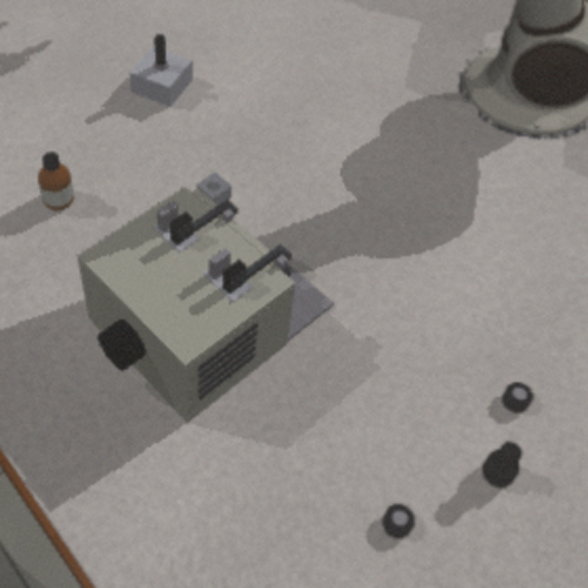

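View pics/v2.png

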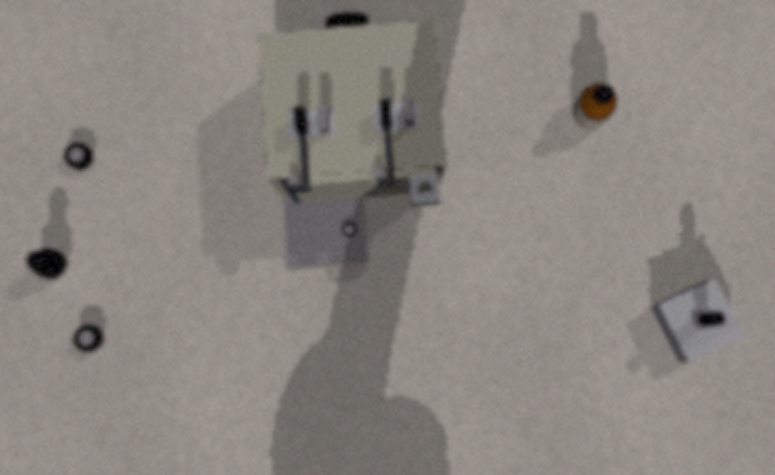

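Scene view: the lamp house, its two catches and the eye block (crop 213,185) are clear, the pin stands in its block at crop (160,60), and the bystanders are well away. The top view agrees, with the pin at crop (710,318) and the eye at (425,187). Next, a move above the pin.

```bash
cat >> h.py <<'E'
def plan(target,yaw=None,start=None):
    """target world TCP [mm]; yaw = world direction angle of tool y axis; -> delta_pos, yaw turn"""
    s=read_state(); R=Rot.from_quat(s["ee_rot"]).as_matrix()
    d=R.T@(np.array(target,float)-s["position"])
    ang=np.arctan2(R[1,1],R[0,1]); w=None
    if yaw is not None:
        w=-(yaw-ang); w=(w+np.pi/2)%np.pi-np.pi/2
    return d.round(1),None if w is None else round(w,3),round(ang,3)
E
python3 - <<'E'
from h import *
s=read_state();print(Rot.from_quat(s["ee_rot"]).as_matrix().round(3), s["joints"])
print(plan([425,-354,226],np.pi/2))
E
```

```text
[[-0.938 -0.347  0.   ]
 [-0.347  0.938 -0.   ]
 [-0.    -0.    -1.   ]] [-9.57397174e-01  3.84690471e-01  7.91670511e-03 -3.92697599e-05
 -1.19398163e+00 -2.58625125e-01]
(array([-275.5,  145.4,    0.8]), np.float64(0.355), np.float64(1.926))
```

Call:
apply_moves --rows '[{"hand": 1, "delta_pos": [-40, 21, 0], "yaw": 0.03}, {"hand": 1, "delta_pos": [-75, 40, 0], "yaw": 0.08}, {"hand": 1, "delta_pos": [-110, 58, 0], "yaw": 0.12}, {"hand": 1, "delta_pos": [-145, 77, 0], "yaw": 0.16}, {"hand": 1, "delta_pos": [-180, 95, 0], "yaw": 0.2}, {"hand": 1, "delta_pos": [-215, 114, 0], "yaw": 0.22}, {"hand": 1, "delta_pos": [-250, 132, 0], "yaw": 0.22}, {"hand": 1, "delta_pos": [-275, 145, 0], "yaw": 0.22}, {"hand": 1, "delta_pos": [-275, 145, 0], "yaw": 0.22}, {"hand": 1, "delta_pos": [-275, 145, 0], "yaw": 0.22}]'

```text
clock: 2.13
position: [425.7, -353.4, 227.0]
ee_rot: [-0.069, 0.998, -0.0, 0.0]
contact_force: [-0.2, -0.3, -0.3]
gripper_width: 85.3
grasp_force: 0.0
```

```bash
python3 - <<'E'
from h import *
np.set_printoptions(precision=1,suppress=True)
s=read_state();print(s["position"],s["clock"])
im=cam("wrist"); cv2.imwrite("pics/w1.png",im["pixels"][:,:,::-1]); print(im["xyz"])
for q in ["pull_pin","pin_seat","pin_stand"]:
    for f in (nets.pinpoint,nets.find_in):
        print(q,f.__name__,[(round(d["score"],2),np.round(d["location"],1)) for d in f("wrist",q)[:3]])
for d in nets.pinpoint("wrist","pin_seat")[:2]: print(atz(im,d["location"],40))
print(proj(im,[[442,-354,40],[442,-354,96]]))
E
```

```text
[ 425.7 -353.4  227. ] 2.1333
[ 344.7 -365.   373.5]
pull_pin call [(0.94, array([181.2, 246.6]))]
pull_pin call [(0.88, array([193.8, 247. ]))]
pin_seat call [(0.93, array([186.7, 245. ]))]
pin_seat call [(0.61, array([192.5, 250. ]))]
pin_stand call [(0.79, array([177.3, 249.2]))]
pin_stand call [(0.69, array([174.2, 246.1]))]
[ 450.2 -358.5   40. ]
[[180.3 250. ]
 [196.9 249.6]]
```

View pics/w1.png

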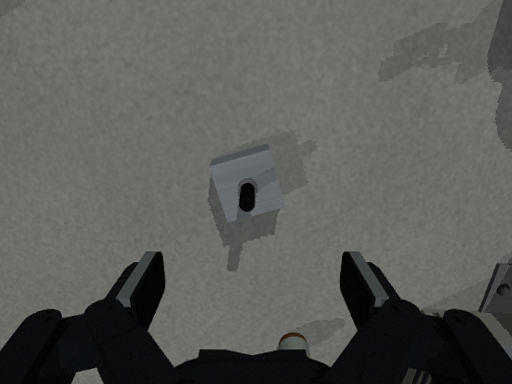

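The wrist view shows the pin in its stand: collar near (185,247), grip dark from rows 182 to 212. I'll fit the pin silhouette in both the wrist and top views.

```bash
cat >> h.py <<'E'
from scipy.optimize import minimize
def cyl(r,z0,z1,n=40):
    a=np.linspace(0,2*np.pi,n); c=np.c_[r*np.cos(a),r*np.sin(a)]
    return np.r_[np.c_[c,0*a+z0],np.c_[c,0*a+z1]]
def fitcyl(im,guess,r,z0,z1,thr=45,pad=10):
    "vertical dark cylinder: match mask of dark pixels by centroid of convex hull"
    P=proj(im,cyl(r,z0,z1)+np.r_[guess,0]); lo=np.floor(P.min(0)-pad).astype(int);hi=np.ceil(P.max(0)+pad).astype(int)
    g=im["pixels"][lo[0]:hi[0],lo[1]:hi[1]].max(2); m=(g<thr).astype(np.uint8)
    n,l,st,ce=cv2.connectedComponentsWithStats(m); k=1+np.argmax(st[1:,4]); obs=ce[k][::-1]+lo
    def f(x):
        h=cv2.convexHull(proj(im,cyl(r,z0,z1)+np.r_[x,0])[:,::-1].astype(np.float32)); M=cv2.moments(h)
        return np.hypot(M["m01"]/M["m00"]-obs[0],M["m10"]/M["m00"]-obs[1])
    x=minimize(f,guess,method="Nelder-Mead").x
    area=cv2.contourArea(cv2.convexHull(proj(im,cyl(r,z0,z1)+np.r_[x,0])[:,::-1].astype(np.float32)))
    return x,f(x),st[k,4],area,obs
E
python3 - <<'E'
from h import *
np.set_printoptions(precision=1,suppress=True)
for c in ["wrist","top","scene"]:
    im=cam(c); print(c,*fitcyl(im,np.array([444.,-355]),8,46,96))
E
```

```text
wrist [ 449.8 -356.1] 6.357685103326471e-05 374 431.6473713936284 [198.8 248.3]Traceback (most recent call last):
  File "<stdin>", line 4, in <module>
  File "h.py", line 37, in fitcyl
    n,l,st,ce=cv2.connectedComponentsWithStats(m); k=1+np.argmax(st[1:,4]); obs=ce[k][::-1]+lo
                                                       ~~~~~~~~~^^^^^^^^^^
    return _wrapfunc(a, 'argmax', axis=axis, out=out, **kwds)
    return bound(*args, **kwds)
ValueError: attempt to get argmax of an empty sequence
```

```bash
python3 - <<'E'
from h import *
np.set_printoptions(precision=1,suppress=True)
for c,ts in [("wrist",(60,)),("top",(65,80,95)),("scene",(65,80,95))]:
    im=cam(c)
    for t in ts:
        try: print(c,t,*fitcyl(im,np.array([446.,-355]),8,46,96,thr=t))
        except ValueError: print(c,t,"none")
E
```

```text
wrist 60 [ 449.6 -355.9] 4.378243623502883e-05 400 431.20622289343737 [198.4 248.3]
top 65 none
top 80 none
top 95 [ 462.2 -314.3] 6.2876016925139164e-06 61 59.543853521347046 [232.4 368.2]
scene 65 [ 449.2 -356.1] 1.2917118477220956e-05 48 77.13026068039471 [103.4 225.8]
scene 80 [ 451.4 -352.4] 4.406285782284881e-06 67 77.34631715912838 [104.3 225.9]
scene 95 [ 452.5 -350.6] 1.3672929993544828e-05 78 77.45052947301883 [104.7 225.9]
```

```bash
python3 - <<'E'
from h import *
print(plan([449.8,-356,77]))
E
```

```text
(array([-24.9,  -4.7, 149.8]), None, np.float64(1.705))
```

Call:
apply_moves --rows '[{"hand": 1, "delta_pos": [-25, -4.7, 0], "yaw": 0}, {"hand": 1, "delta_pos": [-25, -4.7, 35], "yaw": 0}, {"hand": 1, "delta_pos": [-25, -4.7, 70], "yaw": 0}, {"hand": 1, "delta_pos": [-25, -4.7, 105], "yaw": 0}, {"hand": 1, "delta_pos": [-25, -4.7, 135], "yaw": 0}, {"hand": 1, "delta_pos": [-25, -4.7, 150], "yaw": 0}, {"hand": 0, "delta_pos": [-25, -4.7, 150], "yaw": 0}, {"hand": -1, "delta_pos": [-25, -4.7, 150], "yaw": 0}, {"hand": -1, "delta_pos": [-25, -4.7, 150], "yaw": 0}, {"hand": -1, "delta_pos": [-25, -4.7, 150], "yaw": 0}, {"hand": -1, "delta_pos": [-25, -4.7, 150], "yaw": 0}, {"hand": -1, "delta_pos": [-25, -4.7, 150], "yaw": 0}]'

```text
clock: 3.78
position: [450.8, -356.1, 78.4]
ee_rot: [-0.067, 0.998, -0.001, 0.001]
contact_force: [-0.8, 1.7, 5.6]
gripper_width: 12.7
grasp_force: 61.0
```

```bash
python3 - <<'E'
from h import *
print(read_state()["clock"],plan([449.8,-356,77]))
im=cam("wrist"); cv2.imwrite("pics/w2.png",im["pixels"][:,:,::-1])
E
```

```text
3.7833 (array([1. , 0.3, 1.4]), None, np.float64(1.706))
```

View pics/w2.png

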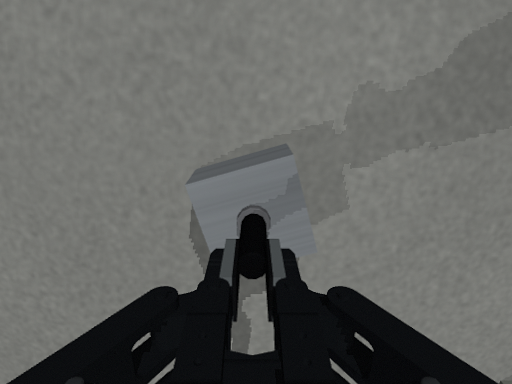

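```bash
python3 - <<'E'
from h import *
np.set_printoptions(precision=0,suppress=True)
im=cam("wrist");s=read_state();p=s["position"]; R=Rot.from_quat(s["ee_rot"]).as_matrix(); print(s["gripper_width"],p)
for z in (25,6,-10):
    print(z,proj(im,[p+R@np.array([dx,8,z]) for dx in (11,0,-11)]).tolist())
print("tops",proj(im,[p+R@np.array([dx,0,-17.6]) for dx in (8,0,-8)]))
print(fitcyl(im,np.array([450.,-356.]),8,46,96,thr=40,pad=4))
E
```

```text
13.13955998115145 [ 451. -356.   78.]
25 [[213.08681981820808, 266.22925028675274], [229.8113184140526, 265.95491721123324], [245.89089922930143, 265.68655063289793]]
6 [[226.5314748537033, 267.74080856228755], [244.7108661033166, 267.4009874417327], [262.1007708095075, 267.06978381266856]]
-10 [[240.30045439745024, 269.2861296843551], [259.8903421444672, 268.87135332150723], [278.5297144240425, 268.4686960508289]]
tops [[253. 253.]
 [268. 253.]
 [282. 253.]]
(array([ 452., -356.]), np.float64(6.594588718425844e-05), np.int32(2069), 1886.2632552959258, array([251., 252.]))
```

Call:
apply_moves --rows '[{"hand": -1, "delta_pos": [0, 0, -10], "yaw": 0}, {"hand": -1, "delta_pos": [0, 0, -30], "yaw": 0}, {"hand": -1, "delta_pos": [0, 0, -60], "yaw": 0}, {"hand": -1, "delta_pos": [0, 0, -100], "yaw": 0}, {"hand": -1, "delta_pos": [0, 0, -140], "yaw": 0}, {"hand": -1, "delta_pos": [0, 0, -180], "yaw": 0}, {"hand": -1, "delta_pos": [0, 0, -180], "yaw": 0}]'

```text
clock: 4.47
position: [453.2, -358.5, 267.2]
ee_rot: [-0.068, 0.998, -0.006, 0.007]
contact_force: [1.5, -0.2, -0.6]
gripper_width: 13.3
grasp_force: 58.8
```

```bash
python3 - <<'E'
from h import *
np.set_printoptions(precision=1,suppress=True)
im=cam("wrist"); cv2.imwrite("pics/w3.png",im["pixels"][:,:,::-1]);s=read_state();p=s["position"]
print(p,s["gripper_width"],s["grasp_force"])
print(nets.pinpoint("wrist","pin_seat")[:2],nets.pinpoint("wrist","pull_pin")[:2])
print("top disc",proj(im,[p+[0,0,17.6]]),"seat",proj(im,[p-[0,0,38.4]]),"tip",proj(im,[p-[0,0,74.4]]))
print(plan([585,-150,270]),plan([549,-53,275]))
E
```

```text
[ 451.9 -357.   262.8] 13.267272545550668 58.815996050834656
[{'location': [219.4, 252.2], 'score': 0.57}] [{'location': [203.2, 252.6], 'score': 0.56}]
top disc [[261.8 255.9]] seat [[216. 256.]] tip [[197.1 256. ]]
(array([-161.7,  185.4,  -12.8]), None, np.float64(1.705)) (array([-139. ,  286.3,  -17.7]), None, np.float64(1.705))
```

View pics/w3.png

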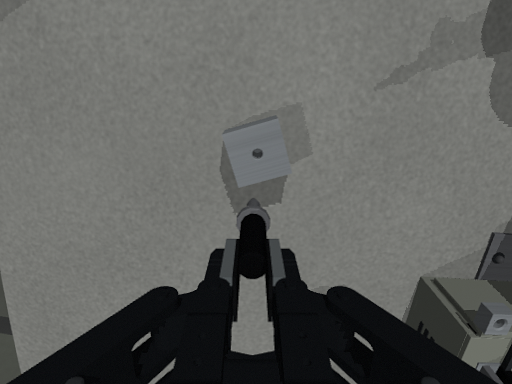

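The pin is in the grip and upright, its collar at (219,253) and its tip just above. I'll go close to the eye for a measurement.

```bash
python3 - <<'E'
from h import *
np.set_printoptions(precision=1,suppress=True)
im=cam("wrist");s=read_state();p=s["position"];print(p)
for d in ([19,48,0],[30,30,0],[10,50,0],[-20,10,0]): print(d,proj(im,[[p[0]+d[0],p[1]+d[1],135],[p[0]+d[0]+80,p[1]+d[1]+20,135]]).tolist())
print(plan([575,-100,268]))
E
```

```text
[ 449.2 -355.2  255.6]
[19, 48, 0] [[208.9494086291932, 301.0333330145826], [283.5368636592889, 305.6241406813518]]
[30, 30, 0] [[217.36937744405128, 280.06429783967667], [290.5932935863715, 286.4289216235626]]
[10, 50, 0] [[200.22428707017707, 304.95641730427127], [276.2899396793268, 309.2785260853305]]
[-20, 10, 0] [[163.00949481204492, 266.9705577850615], [245.55666340831058, 275.00511724364713]]
(array([-158.9,  236. ,  -12.1]), None, np.float64(1.705))
```

Call:
apply_moves --rows '[{"hand": -1, "delta_pos": [-15, 22, -5], "yaw": 0}, {"hand": -1, "delta_pos": [-37, 55, -12], "yaw": 0}, {"hand": -1, "delta_pos": [-59, 88, -12], "yaw": 0}, {"hand": -1, "delta_pos": [-81, 120, -12], "yaw": 0}, {"hand": -1, "delta_pos": [-103, 153, -12], "yaw": 0}, {"hand": -1, "delta_pos": [-125, 186, -12], "yaw": 0}, {"hand": -1, "delta_pos": [-145, 216, -12], "yaw": 0}, {"hand": -1, "delta_pos": [-155, 230, -12], "yaw": 0}, {"hand": -1, "delta_pos": [-159, 236, -12], "yaw": 0}, {"hand": -1, "delta_pos": [-159, 236, -12], "yaw": 0}, {"hand": -1, "delta_pos": [-159, 236, -12], "yaw": 0}]'

```text
clock: 5.58
position: [575.1, -100.9, 267.4]
ee_rot: [-0.067, 0.998, -0.0, -0.002]
contact_force: [-0.2, 0.5, -1.1]
gripper_width: 12.9
grasp_force: 58.8
```

```bash
python3 - <<'E'
from h import *
np.set_printoptions(precision=1,suppress=True)
im=cam("wrist"); cv2.imwrite("pics/w4.png",im["pixels"][:,:,::-1]);s=read_state();p=s["position"]
print(p,s["ee_rot"].round(4),s["gripper_width"])
for q,z in [("gate_eye",135),("gate_hinge",135),("lug_a",130),("thumb_a",130),("pin_seat",p[2]-38.4),("lamp_house",0)]:
    print(q,[(round(d["score"],2),np.round(d["location"],1),atz(im,d["location"],z)) for d in nets.pinpoint("wrist",q)[:3]])
E
```

```text
[ 575.1 -101.4  267.8] [-0.1  1.  -0.  -0. ] 12.955046681169675
gate_eye [(0.57, array([200.3, 302. ]), array([588.1, -51.3, 135. ])), (0.16, array([199.2, 248.9]), array([ 593.9, -101.8,  135. ]))]
gate_hinge [(0.8, array([230.6, 442.9]), array([601.1,  97.5, 135. ]))]
lug_a [(0.84, array([278.3, 387.4]), array([665.7,  58.8, 130. ])), (0.54, array([272.5, 302.4]), array([670. , -34.4, 130. ]))]
thumb_a [(0.92, array([277.3, 327.6]), array([672.4,  -6.4, 130. ])), (0.91, array([276.6, 404.3]), array([661.4,  76.9, 130. ]))]
pin_seat [(0.81, array([220.4, 251.8]), array([ 574.5, -101.6,  229.4]))]
lamp_house [(0.84, array([238.8, 327.2]), array([688.2,  26.9,   0. ]))]
```

View pics/w4.png

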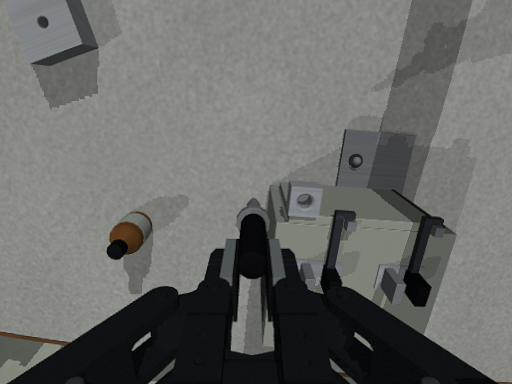

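Here the eye hole is at about (200,305) beside the pin, with the catches at (285,325) and (285,410). I'll zoom for exact pixels.

```bash
python3 - <<'E'
from h import *
a=cv2.imread("pics/w4.png")
c=cv2.resize(a[170:310,260:460],None,fx=4,fy=4,interpolation=cv2.INTER_CUBIC)
for k in range(0,200,20): cv2.putText(c,str(260+k),(k*4,10),0,.4,(0,0,255)); cv2.line(c,(k*4,12),(k*4,18),(0,0,255))
for k in range(0,140,20): cv2.putText(c,str(170+k),(0,k*4+5),0,.4,(0,0,255)); cv2.line(c,(26,k*4),(34,k*4),(0,0,255))
cv2.imwrite("pics/w4z.png",c)
E
```

```text
(no output)
```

View pics/w4z.png

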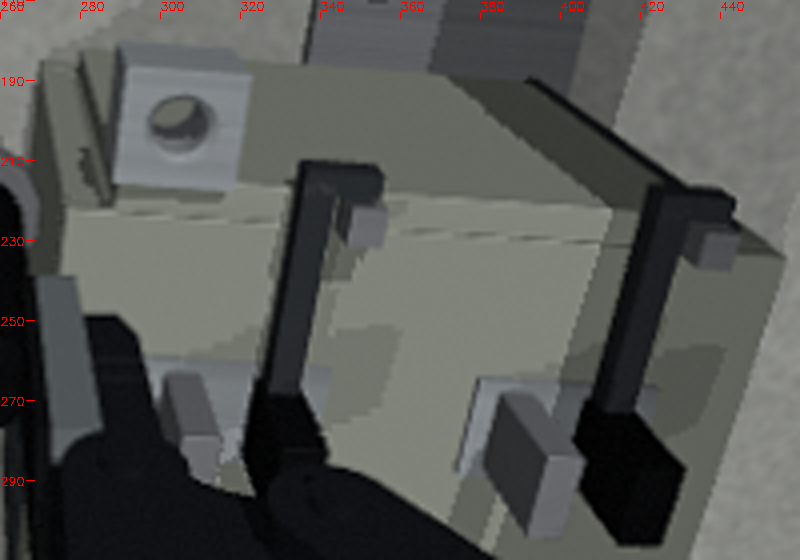

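Zoom: the eye hole centre is at (201,305.3), lug_a's top at about (295.5,399.5) and its base corner at (268,385), and lug_b's base corner at (264,301). I'll fit the house pose to these.

```bash
cat > fit.py <<'E'
from h import *
from scipy.optimize import least_squares
np.set_printoptions(precision=2,suppress=True)
im=cam("wrist");s=read_state();p=s["position"];print(p)
# (row,col),local xyz; ya,yb unknown
z=lambda x,y:(170+y/4,260+x/4)
pts=[((201,305.3),"n",-105,-70,135),(z(120,65),"n",-120,-85,135),(z(252,70),"n",-120,-55,135),(z(236,192),"n",-90,-55,135),(z(112,185),"n",-90,-85,135),
 (z(500,393),"a",-37,-5,130),(z(525,395),"a",-37,5,130),(z(547,470),"a",-37,-5,162),(z(585,462),"a",-37,5,162),
 (z(165,375),"b",-37,-5,130),(z(200,373),"b",-37,5,130),(z(185,437),"b",-37,-5,162),(z(220,435),"b",-37,5,162)]
W=lambda v,x,y,zz:[v[0]+np.cos(v[2])*x-np.sin(v[2])*y,v[1]+np.sin(v[2])*x+np.cos(v[2])*y,zz]
off=lambda v,k:{"n":0,"a":v[3],"b":v[4]}[k]
f=lambda v:(proj(im,[W(v,x,y+off(v,k),zz) for _,k,x,y,zz in pts])-np.array([q[0] for q in pts])).ravel()
r=least_squares(f,[690,28,.12,40,-50],loss="soft_l1");v=r.x
print("house",v,"res",f(v).reshape(-1,2).tolist())
for n,(x,y,zz) in dict(eye=(-105,-70,135),hinge=(-85,75,135),luga=(-25,v[3],130),lugb=(-25,v[4],130)).items(): print(n,np.array(W(v,x,y,zz)))
print("eye direct",atz(im,(201,305.3),135))
d=[atz(im,l,zz) for l in nets.pinpoint("wrist","pin_seat")[:1] for l in [l["location"]] for zz in [p[2]-38.4]];print("seat",d)
# pin axis from collar left/right edges in image: view rows
print("seat pred",proj(im,[p-[0,0,38.4]]),"tip",proj(im,[p-[0,0,74.4]]),"collar edge",proj(im,[p+[0,11,-35.4],p+[0,-11,-35.4],p+[-11,0,-35.4]]).tolist())
for rr in (214,220): print(im["pixels"][rr,225:285].max(1).tolist())
print("col252",im["pixels"][190:240,252].max(1).tolist())
E
python3 fit.py
```

```text
[ 575.64 -101.26  268.98]
house [693.78  25.94   0.04  32.24 -58.33] res [[1.5197356753159852, -0.11951724146939569], [0.10740215607046366, 1.9485552029904056], [1.750657106135975, 0.04600393427426752], [0.09191861726688444, -1.0930709168099497], [-0.8176585805406944, -0.24361212702353896], [-0.2898501684374537, -1.14781566562516], [-0.13782771391208826, 1.50621349463745], [-1.7878285447973212, -0.110535658507672], [0.8579495268318169, 0.08734258764798142], [-2.2006652821191324, -0.4087123838561979], [-0.9504465439810588, 0.18336672065618131], [-0.10820374285151502, -0.5130810580263301], [1.1782292335094553, 1.00167664738251]]
eye [591.49 -47.96 135.  ]
hinge [606.02  97.69 135.  ]
luga [667.59  57.21 130.  ]
lugb [670.99 -33.29 130.  ]
eye direct [589.93 -48.14 135.  ]
seat [array([603.22,  -3.68, 230.58])]
seat pred [[221.08 253.02]] tip [[201.82 252.89]] collar edge [[225.06628165747617, 270.00299783057875], [220.87412005610278, 235.975667142493], [207.1137249810355, 255.38004260349916]]
[135, 137, 136, 135, 135, 136, 135, 135, 134, 136, 138, 137, 117, 74, 80, 104, 106, 104, 104, 106, 104, 100, 101, 84, 35, 0, 3, 1, 4, 2, 4, 4, 41, 78, 89, 93, 93, 92, 93, 93, 96, 89, 68, 58, 58, 58, 58, 58, 58, 57, 68, 93, 105, 105, 104, 105, 93, 65, 56, 63]
[132, 131, 131, 135, 136, 136, 137, 139, 139, 135, 134, 120, 98, 105, 105, 105, 81, 13, 3, 4, 5, 6, 9, 10, 9, 10, 9, 7, 8, 10, 8, 10, 10, 7, 7, 11, 6, 4, 26, 68, 93, 96, 95, 96, 82, 57, 57, 59, 59, 58, 56, 62, 96, 118, 115, 116, 117, 116, 115, 113]
col252 [137, 138, 137, 137, 138, 136, 136, 128, 85, 73, 76, 77, 78, 79, 78, 80, 82, 88, 105, 108, 95, 97, 93, 66, 1, 8, 8, 7, 7, 9, 7, 10, 10, 8, 11, 6, 10, 9, 8, 11, 11, 11, 9, 7, 7, 10, 12, 9, 11, 9]
```

```bash
python3 - <<'E'
from h import *
print(read_state()["position"],plan([589.6,-48.2,222]))
E
```

```text
[ 575.6885046  -101.13090372  268.97719102] (array([-20.8,  50.6,  47. ]), None, np.float64(1.705))
```

Call:
apply_moves --rows '[{"hand": -1, "delta_pos": [-8, 20, 0], "yaw": 0}, {"hand": -1, "delta_pos": [-16, 40, 0], "yaw": 0}, {"hand": -1, "delta_pos": [-21, 50.5, 0], "yaw": 0}, {"hand": -1, "delta_pos": [-21, 50.5, 15], "yaw": 0}, {"hand": -1, "delta_pos": [-21, 50.5, 30], "yaw": 0}, {"hand": -1, "delta_pos": [-21, 50.5, 40], "yaw": 0}, {"hand": -1, "delta_pos": [-21, 50.5, 46], "yaw": 0}, {"hand": -1, "delta_pos": [-21, 50.5, 46], "yaw": 0}, {"hand": -1, "delta_pos": [-21, 50.5, 46], "yaw": 0}]'

```text
clock: 6.78
position: [590.1, -48.1, 223.0]
ee_rot: [-0.067, 0.998, -0.0, -0.0]
contact_force: [-0.8, -0.5, -0.1]
gripper_width: 13.1
grasp_force: 58.9
```

```bash
python3 - <<'E'
from h import *
im=cam("wrist");s=read_state();print(s["position"],s["clock"],plan([589.6,-48.2,174]))
a=im["pixels"][:,:,::-1]
cv2.imwrite("pics/w5z.png",cv2.resize(a[150:290,190:330],None,fx=4,fy=4,interpolation=cv2.INTER_CUBIC))
p=s["position"]; print(proj(im,[p-[0,0,74.4],[589.6,-48.2,135]]))
E
```

```text
[590.3906591  -48.02558064 223.54594862] 6.8333 (array([ 0.9, -0. , 49.5]), None, np.float64(1.706))
[[202.30896176 252.70365929]
 [195.19612944 252.59826804]]
```

View pics/w5z.png

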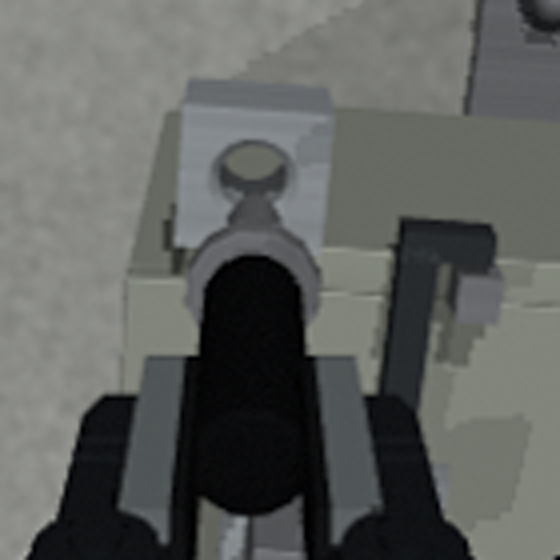

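Pin tip at about (200,253), the hole centre at (192,253.5): nearly aligned.

```bash
python3 - <<'E'
from h import *
im=cam("wrist");s=read_state();p=s["position"];print(p)
h=atz(im,(192,253.5),135);t=atz(im,(200.3,253.2),p[2]-74.4);c=atz(im,(150+285/4,190+254/4),p[2]-35.4)
print(h,t,c,plan([589.4,-47.6,174.5]))
E
```

```text
[590.49927096 -47.9405572  223.78493252]
[587.40674346 -47.76557822 135.        ] [589.22477133 -47.79977745 149.38493252] [589.17553021 -47.72458467 188.38493252] (array([ 1.1,  0.5, 49.3]), None, np.float64(1.706))
```

Call:
apply_moves --rows '[{"hand": -1, "delta_pos": [1.8, 0, 0], "yaw": 0}, {"hand": -1, "delta_pos": [1.8, 0, 8], "yaw": 0}, {"hand": -1, "delta_pos": [1.8, 0, 16], "yaw": 0}, {"hand": -1, "delta_pos": [1.8, 0, 24], "yaw": 0}, {"hand": -1, "delta_pos": [1.8, 0, 30], "yaw": 0}, {"hand": -1, "delta_pos": [1.8, 0, 30], "yaw": 0}]'

```text
clock: 7.38
position: [587.0, -48.0, 190.5]
ee_rot: [-0.067, 0.998, 0.0, -0.002]
contact_force: [-0.1, 0.2, -1.2]
gripper_width: 13.0
grasp_force: 58.9
```

Call:
apply_moves --rows '[{"hand": -1, "delta_pos": [0, 0, 7], "yaw": 0}, {"hand": -1, "delta_pos": [0, 0, 14], "yaw": 0}, {"hand": -1, "delta_pos": [0, 0, 18], "yaw": 0}, {"hand": -1, "delta_pos": [0, 0, 20], "yaw": 0}, {"hand": -1, "delta_pos": [0, 0, 20], "yaw": 0}, {"hand": -1, "delta_pos": [0, 0, 20], "yaw": 0}]'

```text
clock: 7.88
position: [588.6, -48.0, 173.4]
ee_rot: [-0.067, 0.998, -0.0, 0.001]
contact_force: [-0.1, -0.1, 1.0]
gripper_width: 12.9
grasp_force: 59.2
```

Call:
apply_moves --rows '[{"hand": -0.2, "delta_pos": [0, 0, 0], "yaw": 0}, {"hand": 0.3, "delta_pos": [0, 0, 0], "yaw": 0}, {"hand": 0.3, "delta_pos": [0, 0, 0], "yaw": 0}, {"hand": 0.3, "delta_pos": [0, 0, 0], "yaw": 0}, {"hand": 0.3, "delta_pos": [0, 0, -10], "yaw": 0}, {"hand": 0.3, "delta_pos": [0, 0, -40], "yaw": 0}, {"hand": 0.5, "delta_pos": [0, 0, -75], "yaw": 0}, {"hand": 1, "delta_pos": [-15, 18, -95], "yaw": 0}, {"hand": 1, "delta_pos": [-40, 40, -100], "yaw": 0}, {"hand": 1, "delta_pos": [-59, 56, -100], "yaw": 0}, {"hand": 1, "delta_pos": [-59, 56, -100], "yaw": 0}, {"hand": 1, "delta_pos": [-59, 56, -100], "yaw": 0}]'

```text
clock: 8.88
position: [639.4, 16.4, 272.7]
ee_rot: [-0.068, 0.998, 0.0, -0.0]
contact_force: [0.1, 0.3, 1.0]
gripper_width: 85.4
grasp_force: 0.0
```

```bash
python3 - <<'E'
from h import *
np.set_printoptions(precision=1,suppress=True)
im=cam("wrist"); s=read_state();p=s["position"];np.save("w6.npy",np.array([im],dtype=object),allow_pickle=True)
print(p,s["ee_rot"].round(4),s["gripper_width"])
for q,z in [("gate_eye",135),("gate_hinge",135),("lug_a",130),("thumb_a",130),("pin_seat",135),("lamp_house",0)]:
    print(q,[(round(d["score"],2),np.round(d["location"],1),atz(im,d["location"],z)) for d in nets.pinpoint("wrist",q)[:3]])
a=im["pixels"][:,:,::-1][120:320,140:400]
c=cv2.resize(a,None,fx=3,fy=3,interpolation=cv2.INTER_CUBIC)
for k in range(0,260,20): cv2.putText(c,str(140+k),(k*3,10),0,.35,(0,0,255)); cv2.line(c,(k*3,12),(k*3,18),(0,0,255))
for k in range(0,200,20): cv2.putText(c,str(120+k),(0,k*3+5),0,.35,(0,0,255)); cv2.line(c,(26,k*3),(34,k*3),(0,0,255))
cv2.imwrite("pics/w6.png",c)
E
```

```text
[638.8  15.6 272.7] [-0.1  1.  -0.  -0. ] 85.21426945058374
gate_eye [(0.69, array([114.7, 187.4]), array([588.1, -49.7, 135. ]))]
gate_hinge [(0.9, array([149.9, 346.9]), array([599.7,  99.5, 135. ]))]
lug_a [(0.78, array([205.7, 289.1]), array([663.5,  56.6, 130. ])), (0.58, array([199.2, 197. ]), array([669.2, -35.2, 130. ]))]
thumb_a [(0.96, array([208. , 310.6]), array([663.1,  78.4, 130. ])), (0.91, array([204.1, 227.3]), array([670.2,  -4.8, 130. ])), (0.38, array([114.6, 189.3]), array([588.3, -48.9, 130. ]))]
pin_seat [(0.59, array([113.1, 192.4]), array([586.1, -45.4, 135. ]))]
lamp_house [(0.6, array([185.5, 256.9]), array([686.8,  29.3,   0. ])), (0.56, array([115.4, 189.5]), array([602.7, -72.8,   0. ])), (0.44, array([170.,  58.]), array([ 702.2, -254.8,    0. ]))]
```

View pics/w6.png

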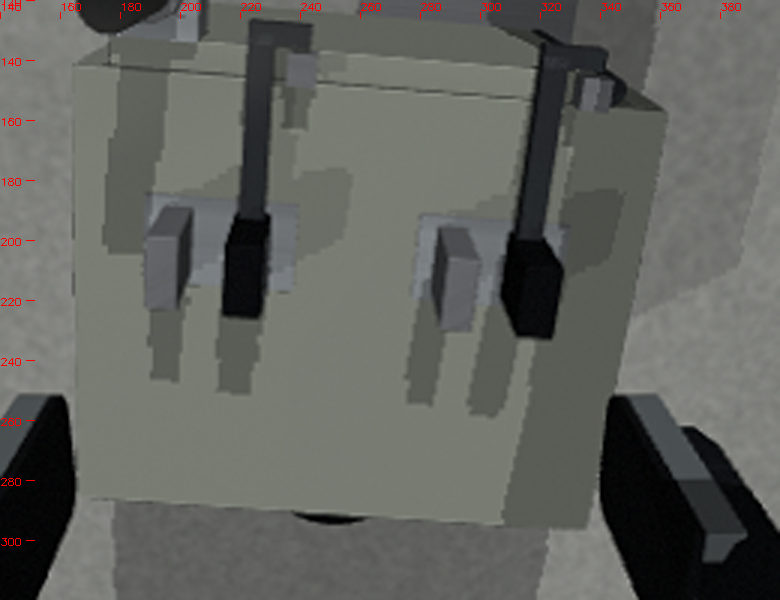

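The catches and all four roof corners are clear: lug_a top at (219,293), thumb_a top at (220.7,319), lug_b top at (210,194), thumb_b top at (214,222).

```bash
cat > fit2.py <<'E'
from h import *
from scipy.optimize import least_squares
np.set_printoptions(precision=2,suppress=True)
im=np.load("w6.npy",allow_pickle=True)[0]
z=lambda x,y:(120+y/3,140+x/3)
for n,q,h in [("lugA",z(459,297),162),("thA",z(538,302),164),("lugB",z(162,271),162),("thB",z(246,283),164)]: print(n,atz(im,q,h))
C=[(z(75,65),-80,-95),(z(665,108),-80,95),(z(588,527),80,95),(z(80,497),80,-95)]
for q,x,y in C: print("corner",x,y,atz(im,q,130))
W=lambda v,x,y,zz:[v[0]+np.cos(v[2])*x-np.sin(v[2])*y,v[1]+np.sin(v[2])*x+np.cos(v[2])*y,zz]
f=lambda v:(proj(im,[W(v,x,y,130) for _,x,y in C])-np.array([q[0] for q in C])).ravel()
v=least_squares(f,[690,28,.1],loss="soft_l1").x
print("house",v,f(v))
for n,(x,y) in dict(eye=(-105,-70),hinge=(-85,75)).items(): print(n,W(v,x,y,135)[:2])
s=read_state();print("tool",s["position"])
E
python3 fit2.py
```

```text
lugA [664.11  56.57 162.  ]
thA [661.71  79.97 164.  ]
lugB [667.88 -32.61 162.  ]
thB [667.43  -7.27 164.  ]
corner -80 -95 [616.06 -69.77 130.  ]
corner -80 95 [604.17 116.6  130.  ]
corner 80 95 [762.87 127.82 130.  ]
corner 80 -95 [775.35 -60.8  130.  ]
house [689.81  28.5    0.06] [-0.22 -1.77 -0.08  1.65  0.55  0.4   0.25 -0.34]
eye [np.float64(589.5228452122386), np.float64(-48.09777595375375)]
hinge [np.float64(600.1665864488645), np.float64(97.88753417191523)]
tool [638.69  14.76 273.15]
```

```bash
python3 - <<'E'
from h import *
print(plan([663,63.6,200],np.pi/2+.06))
E
```

```text
(array([-30.6,  45.2,  73.2]), np.float64(0.074), np.float64(1.705))
```

Call:
apply_moves --rows '[{"hand": 0.32, "delta_pos": [-15, 22, 0], "yaw": 0.04}, {"hand": 0.32, "delta_pos": [-30.5, 45, 10], "yaw": 0.075}, {"hand": 0.32, "delta_pos": [-30.5, 45, 35], "yaw": 0.075}, {"hand": 0.32, "delta_pos": [-30.5, 45, 60], "yaw": 0.075}, {"hand": 0.32, "delta_pos": [-30.5, 45, 73], "yaw": 0.075}, {"hand": 0.32, "delta_pos": [-30.5, 45, 73], "yaw": 0.075}, {"hand": 0.32, "delta_pos": [-30.5, 45, 73], "yaw": 0.075}]'

```text
clock: 9.82
position: [663.1, 63.7, 199.6]
ee_rot: [-0.03, 1.0, -0.0, -0.001]
contact_force: [0.2, 0.2, 1.1]
gripper_width: 56.1
grasp_force: 0.0
```

```bash
python3 - <<'E'
from h import *
np.set_printoptions(precision=1,suppress=True)
s=read_state();print(s["position"],s["gripper_width"],plan([663,63.6,161],np.pi/2+.06))
im=cam("wrist")
for q,z in [("lug_a",130),("thumb_a",130)]:
    print(q,[(round(d["score"],2),np.round(d["location"],1),atz(im,d["location"],z)) for d in nets.pinpoint("wrist",q)[:3]])
E
```

```text
[663.1  63.7 199.6] 56.147485214131656 (array([ 0.1, -0. , 38.6]), np.float64(-0.0), np.float64(1.63))
lug_a [(0.85, array([202.5, 121.6]), array([667.9, -34.8, 130. ]))]
thumb_a [(0.85, array([208., 272.]), array([665.4,  78.2, 130. ])), (0.62, array([207. , 152.7]), array([670.1, -11.3, 130. ]))]
```

Call:
apply_moves --rows '[{"hand": 0.32, "delta_pos": [0, 0, 15], "yaw": 0}, {"hand": 0.32, "delta_pos": [0, 0, 28], "yaw": 0}, {"hand": 0.32, "delta_pos": [0, 0, 38], "yaw": 0}, {"hand": 0.32, "delta_pos": [0, 0, 38], "yaw": 0}]'

```text
clock: 10.3
position: [662.3, 63.9, 160.4]
ee_rot: [-0.03, 1.0, -0.0, -0.001]
contact_force: [-0.5, -0.1, -0.5]
gripper_width: 56.5
grasp_force: 0.0
```

Clear on both sides; closing.

Call:
apply_moves --rows '[{"hand": 0, "delta_pos": [0, 0, 0], "yaw": 0}, {"hand": -0.3, "delta_pos": [0, 0, 0], "yaw": 0}, {"hand": -0.6, "delta_pos": [0, 0, 0], "yaw": 0}, {"hand": -1, "delta_pos": [0, 0, 0], "yaw": 0}, {"hand": -1, "delta_pos": [0, 0, 0], "yaw": 0}, {"hand": -1, "delta_pos": [0, 0, 0], "yaw": 0}]'

```text
clock: 10.8
position: [663.4, 64.2, 162.2]
ee_rot: [-0.03, 1.0, 0.0, 0.0]
contact_force: [0.4, 0.2, 0.0]
gripper_width: -0.4
grasp_force: 0.0
```

The fingers met nothing, so I'll look from both cameras in one composite picture.

```bash
python3 - <<'E'
from h import *
im=cam("wrist");sc=cam("scene")
np.save("w7.npy",np.array([im,sc],dtype=object),allow_pickle=True)
p=read_state()["position"];print(p)
print("wrist tcp,tip",proj(im,[p,p-[0,0,25]]).round(0).tolist(),"scene tcp,tip,lug top",proj(sc,[p,p-[0,0,25],[664,56.6,162]]).round(0).tolist())
a=cv2.resize(im["pixels"][140:340,160:350,::-1],None,fx=2,fy=3,interpolation=cv2.INTER_CUBIC)
a=cv2.resize(im["pixels"][140:340,160:350,::-1],(400,421),interpolation=cv2.INTER_CUBIC)
b=cv2.resize(sc["pixels"][130:270,200:300,::-1],(400,560),interpolation=cv2.INTER_CUBIC)
c=np.zeros((562,800,3),np.uint8);c[:421,:400]=a;c[:560,400:]=b;cv2.imwrite("pics/w7.png",c)
E
```

```text
[663.30542984  64.13307769 161.97286458]
wrist tcp,tip [[250.0, 253.0], [229.0, 253.0]] scene tcp,tip,lug top [[204.0, 256.0], [210.0, 256.0], [202.0, 254.0]]
```

View pics/w7.png

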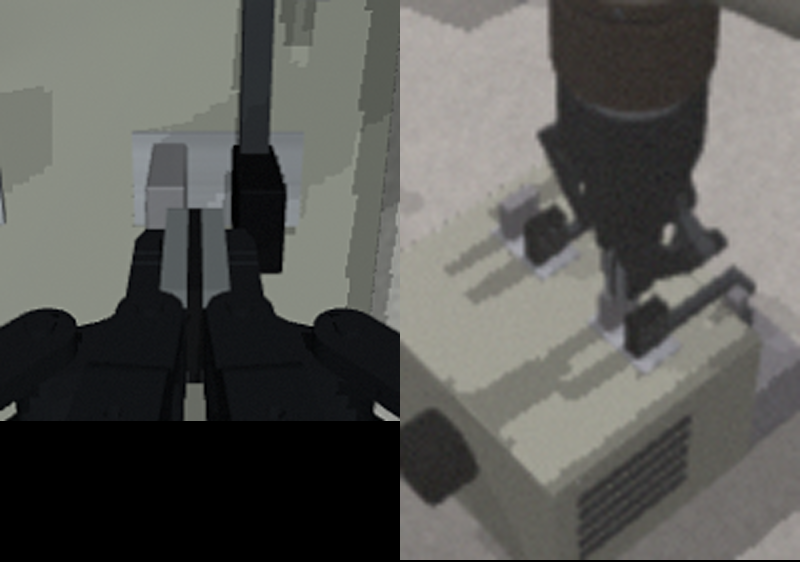

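The composite shows the closed pads lying over the lug and thumb tops (lug_a top at crop (167,190)), so they closed above them. The tips reach less far than I took them to. I'll open, go deeper and watch the force.

Call:
apply_moves --rows '[{"hand": 0.32, "delta_pos": [0, 0, -10], "yaw": 0}, {"hand": 0.32, "delta_pos": [0, 0, -10], "yaw": 0}, {"hand": 0.32, "delta_pos": [0, 0, -10], "yaw": 0}, {"hand": 0.32, "delta_pos": [0, 0, -10], "yaw": 0}, {"hand": 0.32, "delta_pos": [0, 0, 0], "yaw": 0}, {"hand": 0.32, "delta_pos": [0, 0, 5], "yaw": 0}, {"hand": 0.32, "delta_pos": [0, 0, 10], "yaw": 0}, {"hand": 0.32, "delta_pos": [0, 0, 10], "yaw": 0}]'

```text
clock: 11.57
position: [662.1, 63.9, 149.5]
ee_rot: [-0.03, 1.0, -0.0, -0.002]
contact_force: [-0.2, 1.2, -0.5]
gripper_width: 56.4
grasp_force: 0.0
```

Call:
apply_moves --rows '[{"hand": 0.1, "delta_pos": [0, 0, 0], "yaw": 0}, {"hand": -0.1, "delta_pos": [0, 0, 0], "yaw": 0}, {"hand": -0.25, "delta_pos": [0, 0, 0], "yaw": 0}, {"hand": -0.35, "delta_pos": [0, 0, 0], "yaw": 0}, {"hand": -0.35, "delta_pos": [0, 0, 0], "yaw": 0}]'

```text
clock: 11.98
position: [663.5, 64.7, 152.4]
ee_rot: [-0.03, 1.0, 0.0, 0.001]
contact_force: [-1.0, 2.7, 1.4]
gripper_width: 28.2
grasp_force: 1.5
```

Call:
apply_moves --rows '[{"hand": -0.5, "delta_pos": [0, 0, 0], "yaw": 0}, {"hand": -1, "delta_pos": [0, 0, 0], "yaw": 0}, {"hand": -1, "delta_pos": [0, 0, 0], "yaw": 0}, {"hand": -1, "delta_pos": [0, 0, 0], "yaw": 0}]'

```text
clock: 12.32
position: [663.6, 63.6, 152.9]
ee_rot: [-0.03, 1.0, -0.0, 0.001]
contact_force: [-1.4, 0.0, 5.8]
gripper_width: 20.9
grasp_force: 59.1
```

```bash
python3 - <<'E'
from h import *
np.set_printoptions(precision=2,suppress=True)
s=read_state();print({k:s[k] for k in ("position","contact_force","wrist_torque","gripper_width","grasp_force","clock")})
im=cam("wrist")
for q,z in [("lug_a",130),("thumb_a",130)]:
    print(q,[(round(d["score"],2),np.round(d["location"],1),atz(im,d["location"],z)) for d in nets.pinpoint("wrist",q)[:3]])
E
```

```text
{'position': array([663.62,  63.57, 152.9 ]), 'contact_force': array([-1.42,  0.01,  5.77]), 'wrist_torque': array([-0.07,  0.39,  0.01]), 'gripper_width': 20.90355036230375, 'grasp_force': 59.116759300231934, 'clock': 12.3167}
lug_a [(0.72, array([231.6, 239.4]), array([664.33,  55.5 , 130.  ])), (0.71, array([229.8,  94. ]), array([668.9, -33.4, 130. ]))]
thumb_a [(0.83, array([234. , 134.1]), array([670.05,  -8.59, 130.  ])), (0.69, array([229. , 260.2]), array([661.85,  67.9 , 130.  ]))]
```

Catch A is squeezed home (59 N, thumb 12.5 mm from lug). Next is catch B.

Call:
apply_moves --rows '[{"hand": 0.32, "delta_pos": [0, 0, 0], "yaw": 0}, {"hand": 0.32, "delta_pos": [0, 0, 0], "yaw": 0}, {"hand": 0.32, "delta_pos": [0, 0, 0], "yaw": 0}, {"hand": 0.32, "delta_pos": [0, 0, -10], "yaw": 0}, {"hand": 0.32, "delta_pos": [0, 0, -35], "yaw": 0}, {"hand": 0.32, "delta_pos": [0, 0, -52], "yaw": 0}, {"hand": 0.32, "delta_pos": [0, 0, -52], "yaw": 0}]'

```text
clock: 13.05
position: [665.7, 64.3, 209.2]
ee_rot: [-0.03, 1.0, 0.0, 0.004]
contact_force: [0.1, -0.6, -0.3]
gripper_width: 56.8
grasp_force: 0.0
```

```bash
python3 - <<'E'
from h import *
np.set_printoptions(precision=1,suppress=True)
print(read_state()["position"],plan([667.4,-25.6,200]))
im=cam("wrist")
for q,z in [("lug_a",130),("thumb_a",130)]:
    print(q,[(round(d["score"],2),np.round(d["location"],1),atz(im,d["location"],z)) for d in nets.pinpoint("wrist",q)[:3]])
E
```

```text
[665.7  64.3 209.2] (array([  3.9, -89.8,   9.1]), None, np.float64(1.631))
lug_a [(0.93, array([195.7, 242.4]), array([663.8,  56.3, 130. ])), (0.81, array([198.2, 125.4]), array([671.4, -34.8, 130. ]))]
thumb_a [(0.86, array([200.9, 157.4]), array([672.1,  -9.6, 130. ])), (0.84, array([196.8, 257.9]), array([664. ,  68.3, 130. ]))]
```

Call:
apply_moves --rows '[{"hand": 0.32, "delta_pos": [1, -30, 0], "yaw": 0}, {"hand": 0.32, "delta_pos": [2, -60, 0], "yaw": 0}, {"hand": 0.32, "delta_pos": [2, -89.5, 0], "yaw": 0}, {"hand": 0.32, "delta_pos": [2, -89.5, 0], "yaw": 0}, {"hand": 0.32, "delta_pos": [2, -89.5, 0], "yaw": 0}, {"hand": 0.32, "delta_pos": [2, -89.5, 0], "yaw": 0}]'

```text
clock: 13.7
position: [666.2, -25.3, 202.7]
ee_rot: [-0.03, 1.0, 0.0, -0.001]
contact_force: [0.3, 0.4, -0.0]
gripper_width: 56.9
grasp_force: 0.0
```

```bash
python3 - <<'E'
from h import *
np.set_printoptions(precision=1,suppress=True)
print(read_state()["position"],plan([667.4,-25.6,151]))
im=cam("wrist")
for q,z in [("lug_a",130),("thumb_a",130)]:
    print(q,[(round(d["score"],2),np.round(d["location"],1),atz(im,d["location"],z)) for d in nets.pinpoint("wrist",q)[:3]])
E
```

```text
[666.2 -25.3 202.7] (array([-1.3, -0.3, 51.7]), None, np.float64(1.63))
lug_a [(0.86, array([207. , 358.9]), array([664.9,  55.8, 130. ])), (0.71, array([ 92.8, 223.9]), array([588.1, -49.6, 130. ])), (0.6, array([204.8, 242.5]), array([668.4, -32.9, 130. ]))]
thumb_a [(0.8, array([209.4, 276.3]), array([670.6,  -7.1, 130. ])), (0.78, array([205. , 375.3]), array([662.6,  68.2, 130. ])), (0.4, array([ 91. , 224.3]), array([587. , -49.3, 130. ]))]
```

Call:
apply_moves --rows '[{"hand": 0.36, "delta_pos": [-1, 0, 18], "yaw": 0}, {"hand": 0.36, "delta_pos": [-1, 0, 35], "yaw": 0}, {"hand": 0.36, "delta_pos": [-1, 0, 45], "yaw": 0}, {"hand": 0.36, "delta_pos": [-1, 0, 51], "yaw": 0}, {"hand": 0.36, "delta_pos": [-1, 0, 51], "yaw": 0}, {"hand": 0.36, "delta_pos": [-1, 0, 51], "yaw": 0}]'

```text
clock: 14.35
position: [667.9, -25.0, 153.1]
ee_rot: [-0.03, 1.0, -0.0, 0.0]
contact_force: [-0.1, 0.1, 0.9]
gripper_width: 58.1
grasp_force: 0.0
```

Call:
apply_moves --rows '[{"hand": 0.1, "delta_pos": [0, 0, 0.5], "yaw": 0}, {"hand": -0.1, "delta_pos": [0, 0, 0.5], "yaw": 0}, {"hand": -0.25, "delta_pos": [0, 0, 0.5], "yaw": 0}, {"hand": -0.4, "delta_pos": [0, 0, 0.5], "yaw": 0}, {"hand": -0.6, "delta_pos": [0, 0, 0.5], "yaw": 0}, {"hand": -1, "delta_pos": [0, 0, 0.5], "yaw": 0}, {"hand": -1, "delta_pos": [0, 0, 0.5], "yaw": 0}, {"hand": -1, "delta_pos": [0, 0, 0.5], "yaw": 0}, {"hand": -1, "delta_pos": [0, 0, 0.5], "yaw": 0}]'

```text
clock: 15.1
position: [668.6, -26.3, 154.3]
ee_rot: [-0.03, 1.0, -0.001, 0.002]
contact_force: [0.4, -0.7, 6.3]
gripper_width: 20.9
grasp_force: 58.5
```

```bash
python3 - <<'E'
from h import *
np.set_printoptions(precision=1,suppress=True)
im=cam("wrist")
for q,z in [("lug_a",130),("thumb_a",130),("pin_seat",135)]:
    print(q,[(round(d["score"],2),np.round(d["location"],1),atz(im,d["location"],z)) for d in nets.pinpoint("wrist",q)[:3]])
E
```

```text
lug_a [(0.88, array([230.5, 388.8]), array([664.,  57., 130.])), (0.81, array([230.2, 240.3]), array([669. , -33.9, 130. ]))]
thumb_a [(0.75, array([229.1, 403.9]), array([662.5,  66.3, 130. ])), (0.64, array([231.9, 262.3]), array([669.3, -20.5, 130. ]))]
pin_seat [(0.91, array([ 87.3, 222.2]), array([587.2, -46.9, 135. ]))]
```

Both catches are home. Back to the pin.

Call:
apply_moves --rows '[{"hand": 0.32, "delta_pos": [0, 0, 0], "yaw": 0}, {"hand": 0.32, "delta_pos": [0, 0, 0], "yaw": 0}, {"hand": 0.32, "delta_pos": [0, 0, 0], "yaw": 0}, {"hand": 0.32, "delta_pos": [0, 0, -12], "yaw": 0}, {"hand": 0.32, "delta_pos": [0, 0, -45], "yaw": 0}, {"hand": 0.32, "delta_pos": [0, 0, -80], "yaw": 0}, {"hand": 0.32, "delta_pos": [0, 0, -100], "yaw": 0}, {"hand": 0.32, "delta_pos": [0, 0, -100], "yaw": 0}, {"hand": 0.32, "delta_pos": [0, 0, -100], "yaw": 0}]'

```text
clock: 16.05
position: [668.1, -25.1, 254.7]
ee_rot: [-0.03, 1.0, 0.0, 0.002]
contact_force: [-0.2, -0.8, -0.2]
gripper_width: 56.7
grasp_force: 0.0
```

```bash
python3 - <<'E'
from h import *
np.set_printoptions(precision=1,suppress=True)
im=cam("wrist")
for q,z in [("pin_seat",135),("gate_eye",135),("thumb_a",130)]:
    print(q,[(round(d["score"],2),np.round(d["location"],1),atz(im,d["location"],z)) for d in nets.pinpoint("wrist",q)[:3]])
print(fitcyl(im,np.array([587.5,-47.5]),8,141,191,thr=45,pad=6))
print(plan([588,-47.7,250]))
E
```

```text
pin_seat [(0.75, array([ 87.5, 230.1]), array([587.1, -48.4, 135. ])), (0.69, array([168. ,  83.6]), array([ 662.4, -177.4,  135. ]))]
gate_eye [(0.94, array([ 87.6, 228.4]), array([587.2, -49.7, 135. ]))]
thumb_a [(0.63, array([186. , 259.2]), array([671.5, -18.7, 130. ]))]
(array([587.7, -47.7]), np.float64(6.336502455229817e-05), np.int32(488), 544.5854791116435, array([ 88.4, 226.3]))
(array([ 80.1, -17.7,   1. ]), None, np.float64(1.631))
```

Call:
apply_moves --rows '[{"hand": 0.32, "delta_pos": [27, -6, 0], "yaw": 0}, {"hand": 0.32, "delta_pos": [54, -12, 0], "yaw": 0}, {"hand": 0.32, "delta_pos": [80, -18, 0], "yaw": 0}, {"hand": 0.32, "delta_pos": [80, -18, 0], "yaw": 0}, {"hand": 0.32, "delta_pos": [80, -18, 20], "yaw": 0}, {"hand": 0.32, "delta_pos": [80, -18, 45], "yaw": 0}, {"hand": 0.32, "delta_pos": [80, -18, 65], "yaw": 0}, {"hand": 0.32, "delta_pos": [80, -18, 78], "yaw": 0}, {"hand": 0.32, "delta_pos": [80, -18, 78], "yaw": 0}, {"hand": 0.32, "delta_pos": [80, -18, 78], "yaw": 0}]'

```text
clock: 17.08
position: [588.7, -48.2, 173.3]
ee_rot: [-0.03, 1.0, -0.0, -0.001]
contact_force: [-0.3, 0.3, 1.8]
gripper_width: 56.7
grasp_force: 0.0
```

```bash
python3 - <<'E'
from h import *
print(read_state()["position"],plan([587.8,-47.7,164]))
E
```

```text
[588.65285636 -48.15633534 173.25236465] (array([0.8, 0.5, 9.3]), None, np.float64(1.631))
```

Call:
apply_moves --rows '[{"hand": 0.32, "delta_pos": [0.8, 0.4, 5], "yaw": 0}, {"hand": 0, "delta_pos": [0.8, 0.4, 9], "yaw": 0}, {"hand": -0.3, "delta_pos": [0.8, 0.4, 9], "yaw": 0}, {"hand": -0.6, "delta_pos": [0.8, 0.4, 9], "yaw": 0}, {"hand": -1, "delta_pos": [0.8, 0.4, 9], "yaw": 0}, {"hand": -1, "delta_pos": [0.8, 0.4, 9], "yaw": 0}, {"hand": -1, "delta_pos": [0.8, 0.4, 9], "yaw": 0}, {"hand": -1, "delta_pos": [0.8, 0.4, 9], "yaw": 0}]'

```text
clock: 17.75
position: [588.4, -47.6, 165.9]
ee_rot: [-0.03, 1.0, -0.0, 0.001]
contact_force: [-0.0, 0.3, 2.1]
gripper_width: 13.5
grasp_force: 58.5
```

```bash
python3 - <<'E'
from h import *
np.set_printoptions(precision=1,suppress=True)
s=read_state();R=Rot.from_quat(s["ee_rot"]).as_matrix()
h=np.array([600,97.7]);e=np.array([588,-47.9])-h; s0=e+h
for th in np.arange(.1,1.51,.1):
    c,q=np.cos(th),np.sin(th); w=h+np.array([c*e[0]+q*e[1],-q*e[0]+c*e[1]])-s0
    print(round(th,1),R.T@np.r_[w,0],w)
E
```

```text
0.1 [14.3  2.8 -0. ] [-14.5   1.9]
0.2 [28.3  7.  -0. ] [-28.7   5.3]
0.3 [41.8 12.6 -0.1] [-42.5  10. ]
0.4 [54.7 19.5 -0.1] [-55.8  16.2]
0.5 [66.8 27.6 -0.1] [-68.3  23.6]
0.6 [78.  37.  -0.1] [-80.1  32.2]
0.7 [88.3 47.3 -0.1] [-91.  42.]
0.8 [97.5 58.7 -0.1] [-100.8   52.8]
0.9 [105.4  70.9  -0.1] [-109.5   64.5]
1.0 [112.2  83.9  -0.1] [-117.   77.]
1.1 [117.6  97.5  -0.1] [-123.2   90.3]
1.2 [121.6 111.5  -0.2] [-128.1  104. ]
1.3 [124.2 125.9  -0.2] [-131.5  118.2]
1.4 [125.3 140.4  -0.2] [-133.5  132.7]
1.5 [125.  155.   -0.2] [-134.1  147.3]
```

Call:
apply_moves --rows '[{"hand": -1, "delta_pos": [7, 1.2, 0], "yaw": 0}, {"hand": -1, "delta_pos": [14.3, 2.8, 0], "yaw": 0}, {"hand": -1, "delta_pos": [21.5, 4.8, 0], "yaw": 0}, {"hand": -1, "delta_pos": [28.3, 7, 0], "yaw": 0}, {"hand": -1, "delta_pos": [35, 9.7, 0], "yaw": 0}, {"hand": -1, "delta_pos": [41.8, 12.6, 0], "yaw": 0}, {"hand": -1, "delta_pos": [41.8, 12.6, 0], "yaw": 0}]'

```text
clock: 18.33
position: [544.5, -36.9, 165.9]
ee_rot: [-0.03, 1.0, 0.0, 0.0]
contact_force: [0.1, 1.4, 3.0]
gripper_width: 13.6
grasp_force: 58.8
```

```bash
python3 - <<'E'
from h import *
np.set_printoptions(precision=1,suppress=True)
print(read_state()["position"],read_state()["contact_force"])
for c in ("wrist","top"):
  im=cam(c)
  for q,z in [("pin_seat",135),("gate_eye",135)]:
    print(c,q,[(round(d["score"],2),np.round(d["location"],1),atz(im,d["location"],z)) for d in nets.pinpoint(c,q)[:3]])
E
```

```text
[544.5 -36.9 165.9] [0.1 1.4 3. ]
wrist pin_seat [(0.96, array([225.7, 251.3]), array([544.5, -37.8, 135. ]))]
wrist gate_eye [(0.92, array([225.3, 251.6]), array([544.2, -37.6, 135. ]))]
top pin_seat [(0.47, array([214.7, 120.7]), array([517.9, 341. , 135. ]))]
top gate_eye []
```

Call:
apply_moves --rows '[{"hand": -1, "delta_pos": [6.5, 3.3, 0], "yaw": 0}, {"hand": -1, "delta_pos": [12.9, 6.9, 0], "yaw": 0}, {"hand": -1, "delta_pos": [19, 10.8, 0], "yaw": 0}, {"hand": -1, "delta_pos": [25, 15, 0], "yaw": 0}, {"hand": -1, "delta_pos": [30.8, 19.6, 0], "yaw": 0}, {"hand": -1, "delta_pos": [36.2, 24.4, 0], "yaw": 0}, {"hand": -1, "delta_pos": [41.5, 29.4, 0], "yaw": 0}, {"hand": -1, "delta_pos": [46.5, 34.7, 0], "yaw": 0}, {"hand": -1, "delta_pos": [51.3, 40.3, 0], "yaw": 0}, {"hand": -1, "delta_pos": [55.7, 46.1, 0], "yaw": 0}, {"hand": -1, "delta_pos": [63.6, 58.3, 0], "yaw": 0}, {"hand": -1, "delta_pos": [63.6, 58.3, 0], "yaw": 0}]'

```text
clock: 19.63
position: [478.6, 16.8, 167.0]
ee_rot: [-0.031, 1.0, -0.001, 0.001]
contact_force: [-0.4, -2.6, 10.4]
gripper_width: 13.8
grasp_force: 62.8
```

Call:
apply_moves --rows '[{"hand": -1, "delta_pos": [3.5, 6.4, 0], "yaw": 0}, {"hand": -1, "delta_pos": [6.8, 13, 0], "yaw": 0}, {"hand": -1, "delta_pos": [9.6, 19.7, 0], "yaw": 0}, {"hand": -1, "delta_pos": [12.2, 26.6, 0], "yaw": 0}, {"hand": -1, "delta_pos": [14.3, 33.6, 0], "yaw": 0}, {"hand": -1, "delta_pos": [16.2, 40.6, 0], "yaw": 0}, {"hand": -1, "delta_pos": [17.7, 47.8, 0], "yaw": 0}, {"hand": -1, "delta_pos": [18.8, 55, 0], "yaw": 0}, {"hand": -1, "delta_pos": [19.5, 62.2, 0], "yaw": 0}, {"hand": -1, "delta_pos": [19.9, 69.5, 0], "yaw": 0}, {"hand": -1, "delta_pos": [19.9, 76, 0], "yaw": 0}, {"hand": -1, "delta_pos": [19.9, 76, 0], "yaw": 0}]'

```text
clock: 20.63
position: [453.5, 90.6, 166.8]
ee_rot: [-0.03, 1.0, -0.002, -0.001]
contact_force: [-3.5, -2.2, 14.9]
gripper_width: 13.4
grasp_force: 63.7
```

Call:
apply_moves --rows '[{"hand": -1, "delta_pos": [0, 0, 0], "yaw": 0}, {"hand": -1, "delta_pos": [0, 0, 0], "yaw": 0}, {"hand": -1, "delta_pos": [0, 0, 0], "yaw": 0}, {"hand": -1, "delta_pos": [0, 0, 0], "yaw": 0}]'

```text
clock: 20.97
position: [453.5, 89.9, 166.8]
ee_rot: [-0.03, 1.0, -0.002, -0.001]
contact_force: [-4.0, -3.9, 15.7]
gripper_width: 13.8
grasp_force: 63.6
```

```bash
python3 - <<'E'
from h import *
np.set_printoptions(precision=1,suppress=True)
s=read_state();print(s["position"],s["contact_force"],s["grasp_force"],s["joint_vel"])
im=cam("wrist")
for q,z in [("pin_seat",135),("gate_eye",135),("thumb_a",130),("lug_a",130),("pull_pin",99)]:
    print(q,[(round(d["score"],2),np.round(d["location"],1),atz(im,d["location"],z)) for d in nets.pinpoint("wrist",q)[:3]])
im=cam("scene")
for q,z in [("thumb_a",130),("lug_a",130),("gate_eye",135)]:
    print(q,[(round(d["score"],2),np.round(d["location"],1),atz(im,d["location"],z)) for d in nets.pinpoint("scene",q)[:3]])
E
```

```text
[453.5  89.9 166.8] [-4.  -3.9 15.7] 63.59547257423401 [-0.  0. -0. -0. -0.  0.]
pin_seat [(0.72, array([228.7, 247.1]), array([456.1,  86.4, 135. ])), (0.47, array([177.1, 486.4]), array([413. , 231.7, 135. ]))]
gate_eye [(0.75, array([223.3, 242.7]), array([452.6,  83.4, 135. ]))]
thumb_a [(0.47, array([332.7, 445.8]), array([537.4, 243. , 130. ]))]
lug_a [(0.23, array([225.8, 243.2]), array([456.6,  83.8, 130. ]))]
pull_pin [(0.62, array([209.3, 239.5]), array([457.6,  80.1,  99. ]))]
thumb_a [(0.46, array([188.7, 235.8]), array([658.9, -20.5, 130. ]))]
lug_a [(0.51, array([211.4, 253.2]), array([667.8,  59.3, 130. ])), (0.38, array([186.4, 227. ]), array([671.6, -39.5, 130. ]))]
gate_eye [(0.61, array([175.4, 320.7]), array([468.3,  78.2, 135. ])), (0.27, array([206.3, 288. ]), array([596.4, 100.6, 135. ]))]
```

Call:
apply_moves --rows '[{"hand": -1, "delta_pos": [0, -1, -1], "yaw": 0}, {"hand": -1, "delta_pos": [0, -2.5, -2], "yaw": 0}, {"hand": -1, "delta_pos": [0, -2.5, -2], "yaw": 0}, {"hand": -1, "delta_pos": [0, -2.5, -2], "yaw": 0}]'

```text
clock: 21.8
position: [453.0, 87.4, 167.0]
ee_rot: [-0.03, 1.0, -0.002, -0.002]
contact_force: [-1.8, -2.8, 6.9]
gripper_width: 13.5
grasp_force: 62.5
```

```bash
python3 - <<'E'
from h import *
np.set_printoptions(precision=1,suppress=True)
s=read_state();p=s["position"];print(p,s["contact_force"],s["grasp_force"])
im=cam("wrist")
print("pred seat,collar l/r",proj(im,[p-[0,0,31],p+[0,-11,-28],p+[0,11,-28]]).tolist())
g=im["pixels"][:,:].max(2)
for r in (190,200,206,212,218,222): print(r,g[r,225:285].tolist())
for q in ("pin_seat","gate_eye","pull_pin"): print(q,[(d["score"],d["location"]) for d in nets.pinpoint("wrist",q)[:1]])
E
```

```text
[453.   87.4 167. ] [-1.8 -2.8  6.9] 62.45359539985657
pred seat,collar l/r [[225.854539060023, 252.8927031699452], [226.88105706519949, 235.109273420065], [228.8576505176068, 270.63530702477914]]
190 [47, 46, 47, 47, 47, 48, 47, 47, 44, 71, 97, 95, 95, 96, 95, 89, 83, 84, 85, 87, 89, 89, 89, 87, 86, 84, 84, 84, 86, 86, 85, 84, 85, 85, 85, 84, 84, 85, 85, 85, 85, 85, 84, 83, 84, 85, 85, 84, 85, 85, 86, 87, 86, 85, 83, 84, 85, 85, 85, 86]
200 [90, 57, 59, 60, 60, 60, 61, 60, 61, 60, 62, 62, 61, 61, 61, 61, 61, 62, 61, 60, 60, 59, 59, 58, 59, 59, 60, 60, 60, 60, 61, 60, 62, 60, 60, 60, 59, 55, 70, 86, 87, 88, 87, 87, 87, 87, 86, 84, 85, 87, 86, 87, 87, 87, 89, 89, 90, 90, 89, 87]
206 [57, 59, 60, 61, 60, 59, 58, 58, 59, 59, 63, 66, 66, 71, 73, 80, 86, 84, 94, 103, 104, 104, 103, 103, 103, 103, 103, 103, 102, 102, 102, 100, 98, 97, 97, 96, 100, 93, 66, 63, 82, 82, 82, 82, 82, 82, 81, 81, 81, 80, 80, 81, 82, 83, 84, 84, 85, 85, 84, 82]
212 [96, 97, 98, 100, 101, 101, 101, 102, 101, 101, 100, 99, 102, 103, 104, 103, 103, 101, 96, 97, 98, 98, 98, 92, 85, 86, 87, 86, 86, 86, 87, 87, 85, 84, 84, 84, 85, 86, 85, 68, 61, 82, 82, 82, 81, 80, 81, 83, 84, 85, 88, 88, 87, 86, 85, 85, 84, 85, 85, 88]
218 [96, 97, 98, 98, 99, 101, 101, 101, 100, 94, 80, 62, 48, 42, 43, 47, 53, 61, 65, 64, 65, 63, 62, 64, 69, 64, 56, 48, 41, 39, 42, 57, 75, 83, 84, 82, 84, 84, 86, 87, 74, 59, 79, 84, 83, 83, 83, 83, 84, 85, 86, 86, 88, 88, 86, 86, 86, 84, 83, 82]
222 [98, 98, 98, 97, 98, 91, 75, 56, 46, 53, 62, 72, 76, 74, 76, 76, 77, 77, 78, 76, 75, 72, 68, 67, 67, 68, 67, 65, 65, 64, 63, 65, 66, 61, 55, 66, 81, 84, 84, 85, 84, 68, 65, 88, 87, 86, 85, 85, 85, 86, 87, 89, 90, 90, 90, 89, 88, 87, 87, 87]
pin_seat [(0.77, [230.9, 247.7])]
gate_eye [(0.95, [225.6, 238.5])]
pull_pin [(0.98, [213.2, 240.3])]
```

```bash
python3 -c "
from bench import workorder
print(workorder.job_done())"
```

```text
the job is handed in; nothing more can be done
None
```

I handed the job in with the pin seated in the eye, both catches squeezed home (hinge side first), and the gate held open at about 1.4 rad by a firm grip of about 62 N; the pin was tilted by an estimated 0.14–0.19 rad against the 0.25 limit, and no verdict was returned.

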